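# Carry a tea light on a flat lifter into a teapot warmer's candle tray

## Task

Take up the flat lifter by its wooden bar with the tea light resting on its blade, and carry it level to the candle tray of the teapot warmer. From the tray's open end bring the light in over the two rails until it presses gently on the sprung roller of the stop, and keep it pressed there while you lower it onto the rails; then draw the lifter out from under it and lay the lifter down flat on the bare worktop, leaving the light level, centred on the rails and up against the roller. Do not touch the light with the fingers, tip it or press it hard, and leave the other crockery alone.

Things in the scene. Friction and masses are not known exactly. Their poses are not given: they have to be found in the camera images.
- lifter: Flat lifter, steel with a wooden bar handle, 0.25 kg, loose, lying flat on the worktop. Origin on its underside below the middle of the handle; x along the blade to the tip, z up. Foot plate x -56 to +30 mm, 56 mm wide; then a blade 30 mm wide, 3 mm thick, ending at x = 128 mm.
- lifter_bar (a point): Middle of the lifter's wooden bar, 36 mm above the lifter's underside. The bar is 96 mm long (lifter's x), 16 mm wide (y), 24 mm tall, bare on both sides, on posts 36 mm before and behind this point. Grip it here across its width, firmly (30 N or more), so that the lifter does not turn in the grip.
- lifter_seat (a point): Point on the blade's upper face, 105.5 mm ahead of the lifter's origin and 3 mm above its underside: here the light's centre stands when it touches the heel, a small upright strip across the blade 30 mm behind this point, 22 mm high, which pushes the light from behind.
- tea_light: Large tea light, a metal cup with white wax and a dark wick: 60 mm diameter, 22 mm high (wick to 30 mm), about 0.08 kg. Origin: centre of its underside, z up. It starts standing loose on the lifter's blade, 1 to 6 mm ahead of touching the heel.
- candle_tray: Candle tray of a teapot warmer, fixed: steel base 4 mm thick, x -65 to +110 mm, 90 mm wide, and two steel rails along x from -45 to +102 mm. Origin on the worktop midway between the rails; x points in from the open end to the stop, z up. Rail tops 26 mm above the worktop, inner faces 42 mm apart, outer faces 62 mm; the blade fits between them down to the base.
- stop_nearest (a point): Fixed point of the tray (x = 15 mm, 40 mm above the worktop): where the roller's axis lies if the wooden stop block is set nearest the open end. The block is set 0 to 36 mm farther in (+x of the tray), differently each time, NOT reported, and does not shift in use. The light's centre is 37 mm before the roller's axis when they just touch.
- stop_farthest (a point): Fixed point of the tray, 36 mm past stop_nearest: roller's axis for the innermost setting. The roller (dark, 14 mm diameter, 34 mm long, level, across the tray) turns freely, so the light slides down along it under load. It is sprung towards the open end: gives 8 mm at 1.2 N per mm, then is solid. A push of 3 to 6 N is right, 9 N too hard.
- teapot: Bystander: white porcelain teapot, about 124 x 206 x 116 mm, standing behind the work. Origin: centre of its underside.
- teacup: Bystander: white teacup with a handle, 91 x 122 x 72 mm. Origin: centre of its underside.
- sugar_bowl: Bystander: white open sugar bowl, 67 mm diameter, 40 mm high. Origin: centre of its underside.
Mind the look-alikes: they are no part of the job. What is shaped like the tea_light but turquoise or yellow is not meant.

How it is judged:
On the way, in this order (a step that is already met when the one before it is completed fails the run):
1. the light is carried on the lifter, clear of everything else, 30 mm or more above the worktop (height (world z) of tea_light above 0.03 m and contact force between tea_light and lifter above 0.2 N and contact force between tea_light and candle_tray below 0.05 N and height (world z) of lifter above 0.02 m), for 0.2 s.
2. still 3 mm or more above the rails, the light is pressed against the roller with 1.5 N or more (z of tea_light in the frame of candle_tray above 0.029 m and contact force between tea_light and roller_c0 above 1.5 N), for 0.2 s.
3. the light has come down on the rails, level, still pressed against the roller with 1.5 N or more (z of tea_light in the frame of candle_tray between 0.0245 and 0.0275 m and contact force between tea_light and roller_c0 above 1.5 N and angle between tea_light's own z axis and vertical below 0.06 rad), for 0.2 s.
At the end, for the whole second after the job is handed in: The light stands level, at rest, on both rails (within 1.5 mm of their tops, tilt under 0.06 rad), within 6 mm of midway, its rim within 3 mm of the roller; the lifter lies flat (tilt under 0.06 rad) and at rest on the worktop, touching neither light nor tray (z of tea_light in the frame of candle_tray between 0.0245 and 0.0275 m and y of tea_light in the frame of candle_tray between -0.006 and 0.006 m and horizontal distance between tea_light and roller_c0 below 0.04 m and angle between each of tea_light, lifter's own z axis and vertical below 0.06 rad and linear speed of each of tea_light, lifter below 0.01 m/s and contact force between tea_light and lifter below 0.02 N and contact force between lifter and candle_tray below 0.02 N and height (world z) of lifter between -0.003 and 0.004 m).
It fails at once if the light is touched by the fingers or the arm (contact force between tea_light and the fingers above 0.3 N or contact force between tea_light and the arm above 0.3 N).
It fails at once if the light is tipped by more than 0.25 rad (angle between tea_light's own z axis and vertical above 0.25 rad).
It fails at once if the light is pressed against the stop with more than 9 N (contact force between tea_light and roller_c0 above 9 N).
It fails at once if the lifter or the light is forced on the rails or base of the tray with more than 20 N (contact force between any of lifter, tea_light and candle_tray above 20 N).
It fails at once if a bystander is moved by more than 20 mm (distance of any of teapot, teacup, sugar_bowl from where it was at the start of the episode above 0.02 m).
It also fails if it takes over 69 s, if anything falls off the work surface, if the arm or the gripper's body presses on something with over 40 N, if the wrist force passes 120 N, or if a joint passes its speed limit or range.

## Robot

A 6-joint arm with a two-finger parallel gripper is mounted at the origin on a cart in front of the work surface, level with it; the furniture and walls round the work are solid. World frame = base frame: x ahead of the robot, y to its left, z up, the work surface at z = 0. Lengths are in m, angles in rad, forces in N, time in s.
With the tool pointing down it reaches from about 0.275 to 0.975 m from the base axis. Payload 8.4 kg.
Tool frame: the origin (TCP) lies at the very end of the fingers, on their centre line; the grasp point (between the pads) lies 19 mm behind it; z points along the fingers, y is the line along which they close (so a half turn about z gives the same grasp; the last joint's range is limited). The gripper opens to 92 mm and grips with 3 to 60 N. Pads are 20 mm wide; open, the fingers measure 128 mm over their backs; the gripper's body (75 mm by 189 mm) begins 69 mm behind the grasp point.
Start: joints at [1.118, 0.353, 1.633, -0, 1.155, -0.002], TCP at [0.272, 0.563, 0.215] pointing down, gripper open.
Joint ranges: [-2.63, 2.63], [-0.92, 2.1], [0.06, 2.66], [-1.3, 4.44], [0, 2.69], [-3.02, 3.02]. Speed limits (rad/s): [2.22, 2.22, 2.79, 3.14, 3.14, 3.14].

## Interface

Orientations are given as a unit quaternion [w, x, y, z].
In Python, from cell import status, eyes, robot gives the robot as it stands.
- The arm moves only by the tool drive_tool, never from a script. Its arguments are lists of equal length, an entry for each row: "travel": the shift along the tool's x, y, z in cm, a list of three; "yaw": the turn about the tool's z in degrees; "fingers": the opening, from 0 (shut) to 1 (fully open). In form: {"travel": [[tx, ty, tz], ...], "yaw": [yaw, ...], "fingers": [fingers, ...]}. A call has 1 to 5 rows; each row shifts and turns the commanded pose from where the row before left it, along the tool's axes as they then stand; what a row does not reach is not made up. A row lasts 1/12 s, in which the tool goes at most 41.7 mm and 7.16 degrees, less where a joint would pass 70% of its speed; a pose out of reach is approached as far as the arm can. A call with a gripper value outside its range is refused whole. The fingers move at their own pace and stop on an object; "squeeze" is the grip in N (left out, the last holds). Time passes only in rows, so rows that do not move let the fingers close. It gives the time, the measured TCP pose, the force, the opening and the grip force at its end, in the units of the state.
- status.read_state(): the state, without advancing time (a new reading comes with each control period).
- eyes.read_camera(name): name is "scene" or "side" or "wrist"; returns a dict with "image" (420x560x3 uint8, red, green, blue), "vertical_fov" (degrees; the focal length in pixels is half the picture's height over the tangent of half this angle, whatever the lens; pixels are square), "cx", "cy" (the principal point, pixels), "origin" and "attitude" of the camera in the world. Camera axes: x right, y down, z forward; pixel columns grow to the right and rows downward; lengths in m; the calibration is good to about 2 mm. A picture is of the moment at which its call begins. There is no depth.
- robot.job_done(): hands the job in; it is judged then, once.
The state is a dict: "time_s": time; "joints": joint angles; "qd": joint speeds; "tau": joint torques, N m; "position": TCP position; "eef_rot": TCP orientation; "contact_force": force on the tool from outside, world axes, zero at the start; "wrist_torque": the same for the moment, N m; "gripper_width": finger opening in m; "grasp_force": force on a finger pad.
Only numpy, scipy, OpenCV 4.12 (cv2) and the standard library are available. Lean on these libraries where they do the work, as an engineer would, in place of code of your own. Each camera call takes 0.05 s, during which the arm holds its last target. There are 200 camera calls.

## Working session

There is one attempt and no reset: what is moved stays moved. The work goes in short steps, Python scripts to look and compute and a tool call to move; the robot and the scene stay as the last step left them, time stands still between calls to the robot, and variables do not carry over. Pictures are saved under pics/ and viewed, at most 10 in all, crops included, and the job is handed in when it is done.

Besides the shell and the picture viewer there is one more tool, called after "Call:" in YAML: its name, and indented under it one key for each argument. drive_tool: Moves the arm, as the interface text tells. Its arguments: {"type":"object","properties":{"travel":{"type":"array"},"yaw":{"type":"array"},"fingers":{"type":"array"},"squeeze":{"type":"number"}},"required":["travel","yaw","fingers"]}

```bash
ls; mkdir -p pics; cat > h.py <<'E'
import numpy as np, cv2
from cell import status, eyes, robot
from scipy.spatial.transform import Rotation as R
def rot(a):
    a=np.array(a,float)
    return a if a.shape==(3,3) else R.from_quat(a,scalar_first=True).as_matrix()
def ray(c,u,v):
    f=c["image"].shape[0]/2/np.tan(np.radians(c["vertical_fov"])/2)
    d=rot(c["attitude"])@np.array([(u-c["cx"])/f,(v-c["cy"])/f,1])
    return np.array(c["origin"]),d/np.linalg.norm(d)
def plane(c,u,v,z):
    o,d=ray(c,u,v); return o+d*(z-o[2])/d[2]
def proj(c,p):
    f=c["image"].shape[0]/2/np.tan(np.radians(c["vertical_fov"])/2)
    q=rot(c["attitude"]).T@(np.array(p)-np.array(c["origin"])); return np.array([c["cx"]+f*q[0]/q[2],c["cy"]+f*q[1]/q[2]])
def tri(rs):
    A=sum(np.eye(3)-np.outer(d,d) for o,d in rs); b=sum((np.eye(3)-np.outer(d,d))@o for o,d in rs)
    return np.linalg.solve(A,b)
def snap(name,fn):
    c=eyes.read_camera(name); cv2.imwrite("pics/"+fn+".png",c["image"][:,:,::-1]); np.save("pics/"+fn+".npy",c,allow_pickle=True); return c
def load(fn): return np.load("pics/"+fn+".npy",allow_pickle=True).item()
E
python3 - <<'E'
from h import *
s=status.read_state();print(s)
for n in("scene","side","wrist"):
    c=snap(n,n+"0");print(n,c["vertical_fov"],c["cx"],c["cy"],c["origin"],np.round(rot(c["attitude"]),3).tolist())
E
```

```text
pics
{'time_s': 0.0, 'joints': array([ 1.11760489e+00,  3.53648469e-01,  1.63417961e+00,  8.06057051e-06,
        1.15519164e+00, -2.40358750e-03]), 'qd': array([-0.00062523, -0.00261236,  0.00051568,  0.00044927,  0.00216061,
       -0.00042758]), 'tau': array([-4.13550606e-04, -5.93830705e+01, -3.34228277e+01,  6.99164509e-02,
        2.32627761e-02, -8.10147503e-05]), 'position': array([0.27206684, 0.5620939 , 0.21384404]), 'eef_rot': array([-1.64729383e-04,  2.23491874e-01,  9.74705532e-01, -6.94265724e-04]), 'contact_force': array([-0.40320857, -0.5787748 ,  0.25759033]), 'wrist_torque': array([-0.0338818 , -0.02659837,  0.01616461]), 'grasp_force': 0.0, 'gripper_width': 0.09158443066452297}
scene 57.29333889284154 284.19484376001793 210.39759868451745 [ 0.22238016 -0.78490895  0.83033093] [[0.908, -0.272, 0.318], [-0.418, -0.61, 0.673], [0.011, -0.745, -0.668]]
side 45.206652664275175 284.21774916496287 211.60298785754856 [ 0.36892718 -0.94515873  0.66457537] [[0.974, -0.126, 0.187], [-0.225, -0.502, 0.835], [-0.011, -0.856, -0.517]]
wrist 69.98467310252013 280.77313664567953 205.31144678327257 [0.20098623 0.59640099 0.38381711] [[0.437, 0.864, 0.249], [0.899, -0.42, -0.122], [-0.001, 0.277, -0.961]]
```

View pics/scene0.png

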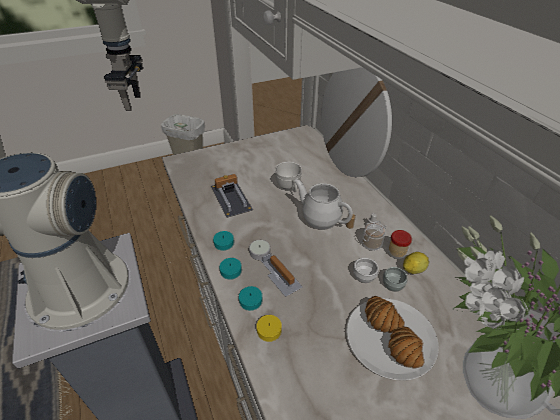

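View pics/side0.png

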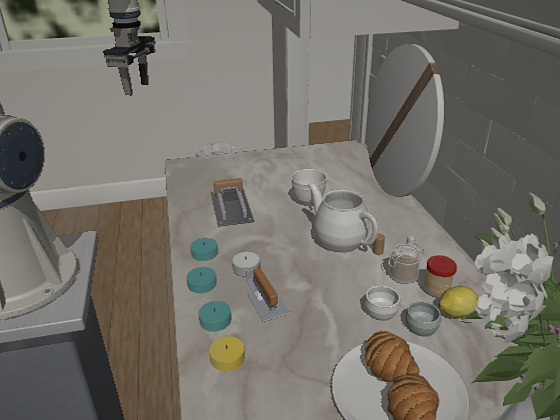

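The scene view shows the lifter's bar at (282,271) with the white light at (260,248), and the tray at (232,196) with its wooden stop at (227,182). In the side view the bar is at (265,286), the light at (246,264) and the tray at (232,205). I'll mask the wood and the white wax, then triangulate.

```bash
python3 - <<'E'
from h import *
roi={"scene0":dict(bar=(262,250,302,292),stop=(208,168,245,200),light=(245,236,273,262)),"side0":dict(bar=(246,262,285,310),stop=(205,172,250,200),light=(228,248,263,276))}
out={}
for k,rr in roi.items():
    c=load(k);im=c["image"];hsv=cv2.cvtColor(im,cv2.COLOR_RGB2HSV)
    for n,(a,b,e,g) in rr.items():
        h=hsv[b:g,a:e]
        m=((h[...,1]>110)&(h[...,0]<22)&(h[...,2]>50)) if n!="light" else ((h[...,2]>185)&(h[...,1]<40))
        m=m.astype(np.uint8); nn,l,st,ce=cv2.connectedComponentsWithStats(m); i=1+np.argmax(st[1:,4])
        cn=max(cv2.findContours((l==i).astype(np.uint8),0,2)[0],key=len)
        r=cv2.minAreaRect(cn); print(k,n,st[i],ce[i]+[a,b],(cv2.boxPoints(r)+[a,b]).round(1).tolist())
        out[k,n]=ce[i]+[a,b]
cs,cd=load("scene0"),load("side0")
for n in("bar","stop","light"):
    p=tri([ray(cs,*out["scene0",n]),ray(cd,*out["side0",n])]);print(n,p.round(4),proj(cs,p)-out["scene0",n])
    for z in (.02,.036,.048):print(z,plane(cs,*out["scene0",n],z).round(4),plane(cd,*out["side0",n],z).round(4))
a=cv2.resize(load("scene0")["image"][165:300,200:310],None,fx=5,fy=4.4,interpolation=2)
b=cv2.resize(load("side0")["image"][165:325,190:290],None,fx=2.4,fy=594/160,interpolation=2)
z=cv2.resize(load("scene0")["image"][165:300,200:310],None,fx=3.6,fy=3.6,interpolation=2)
w=cv2.resize(load("side0")["image"][170:325,195:300],None,fx=3.6,fy=3.6,interpolation=2)
H=max(z.shape[0],w.shape[0]);pad=lambda q:np.vstack([q,np.zeros((H-q.shape[0],q.shape[1],3),np.uint8)])
cv2.imwrite("pics/crop.png",np.hstack([pad(z),pad(w)])[:,:,::-1])
E
```

```text
scene0 bar [  8   6  24  28 243] [281.97119342 269.43209877] [[268.2, 259.3], [273.9, 254.3], [295.9, 279.5], [290.2, 284.5]]
scene0 stop [  7   6  22  14 175] [225.26285714 180.04      ] [[213.9, 178.4], [235.1, 173.4], [237.3, 182.7], [216.1, 187.7]]Traceback (most recent call last):
  File "<stdin>", line 9, in <module>
    return _wrapfunc(a, 'argmax', axis=axis, out=out, **kwds)
    return bound(*args, **kwds)
ValueError: attempt to get argmax of an empty sequence
```

```bash
python3 - <<'E'
from h import *
roi={"scene0":dict(bar=(262,250,302,292),stop=(208,168,245,200)),"side0":dict(bar=(246,262,285,310),stop=(205,172,250,200))}
out={}
for k,rr in roi.items():
    c=load(k);im=c["image"];hsv=cv2.cvtColor(im,cv2.COLOR_RGB2HSV)
    for n,(a,b,e,g) in rr.items():
        h=hsv[b:g,a:e]
        m=((h[...,1]>110)&(h[...,0]<22)&(h[...,2]>50)).astype(np.uint8); nn,l,st,ce=cv2.connectedComponentsWithStats(m); i=1+np.argmax(st[1:,4])
        out[k,n]=ce[i]+[a,b]; cn=max(cv2.findContours((l==i).astype(np.uint8),0,2)[0],key=len)
        bx=cv2.boxPoints(cv2.minAreaRect(cn))+[a,b]
        if n=="bar": bx=bx[np.argsort(bx[:,1])]; e1=plane(c,*bx[:2].mean(0),.04);e2=plane(c,*bx[2:].mean(0),.04);d=e1-e2;print("bar len",np.linalg.norm(d),"dir deg",np.degrees(np.arctan2(d[1],d[0])),e1,e2)
cs,cd=load("scene0"),load("side0")
out["scene0","light"]=(259.5,243.5);out["side0","light"]=(246,258)
for n in("bar","stop","light"):
    p=tri([ray(cs,*out["scene0",n]),ray(cd,*out["side0",n])]);print(n,p.round(4),proj(cs,p)-out["scene0",n])
for uv in((214,194),(238,183.5),(250,207),(224,216)):print("tray corner",plane(cs,*uv,.004))
z=cv2.resize(cs["image"][165:300,200:310],None,fx=3.6,fy=3.6,interpolation=2)
w=cv2.resize(cd["image"][170:325,195:300],None,fx=3.6,fy=3.6,interpolation=2)
H=max(z.shape[0],w.shape[0]);pad=lambda q:np.vstack([q,np.zeros((H-q.shape[0],q.shape[1],3),np.uint8)])
cv2.imwrite("pics/crop.png",np.hstack([pad(z),pad(w)])[:,:,::-1])
E
```

```text
bar len 0.10229044954917413 dir deg 99.97366525653712 [ 0.48718609 -0.14459689  0.04      ] [ 0.50490234 -0.24534148  0.04      ]
bar len 0.1144459856242468 dir deg 99.37279005126597 [ 0.48711934 -0.1388592   0.04      ] [ 0.50575772 -0.25177728  0.04      ]
bar [ 0.4976 -0.1934  0.0358] [-0.00067858  0.00079437]
stop [0.5027 0.2639 0.0242] [ 3.4004454  -2.95532016]
light [ 0.4812 -0.07    0.02  ] [-0.5516285   0.65278401]
tray corner [0.43438369 0.22022646 0.004     ]
tray corner [0.52753604 0.24177166 0.004     ]
tray corner [0.52133817 0.10886222 0.004     ]
tray corner [0.4309767  0.10204215 0.004     ]
```

View pics/crop.png

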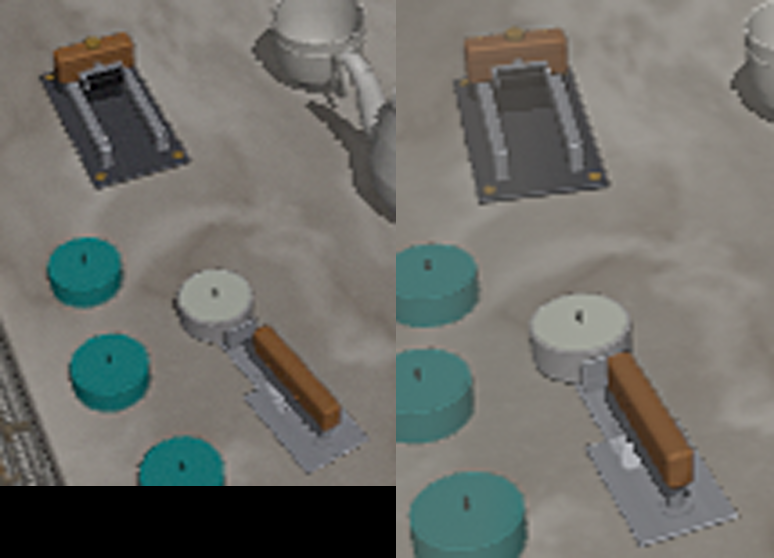

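The crops show the tray with its open end facing the lifter, and the white light on the blade ahead of the heel. The bar triangulates to (0.498,-0.193,0.036), direction about 99.7°, and the height matches the text. Next I move over the tray for a close look.

Call:
drive_tool:
  travel:
    - [-2.56,-2.18,-0.24]
    - [-2.56,-2.18,-0.24]
    - [-2.56,-2.18,-0.24]
    - [-2.56,-2.18,-0.24]
    - [-2.56,-2.18,-0.24]
  yaw: [0,0,0,0,0]
  fingers: [1,1,1,1,1]

```text
time_s: 0.57
position: [0.3402, 0.4072, 0.2264]
eef_rot: [-0.0, 0.223, 0.975, -0.0]
contact_force: [0.6, 0.2, -0.0]
gripper_width: 0.0919
grasp_force: 0.0
```

Call:
drive_tool:
  travel:
    - [-2.56,-2.18,-0.24]
    - [-2.56,-2.18,-0.24]
    - [-2.56,-2.18,-0.24]
    - [-2.56,-2.18,-0.24]
    - [-2.56,-2.18,-0.24]
  yaw: [0,0,0,0,0]
  fingers: [1,1,1,1,1]

```text
time_s: 0.98
position: [0.408, 0.2532, 0.2387]
eef_rot: [-0.0, 0.223, 0.975, -0.0]
contact_force: [0.3, -0.4, 0.9]
gripper_width: 0.0918
grasp_force: 0.0
```

Call:
drive_tool:
  travel:
    - [-2.56,-2.18,-0.24]
    - [-2.56,-2.18,-0.24]
    - [-2.56,-2.18,-0.24]
    - [-2.56,-2.18,-0.24]
    - [-2.56,-2.18,-0.24]
  yaw: [0,0,0,0,0]
  fingers: [1,1,1,1,1]

```text
time_s: 1.4
position: [0.4757, 0.0993, 0.2507]
eef_rot: [-0.0, 0.223, 0.975, 0.0]
contact_force: [1.2, -0.1, -0.5]
gripper_width: 0.0916
grasp_force: 0.0
```

Call:
drive_tool:
  travel:
    - [0,0,0]
    - [0,0,0]
    - [0,0,0]
    - [0,0,0]
  yaw: [6.8,6.8,6.8,6.8]
  fingers: [1,1,1,1]

```text
time_s: 1.73
position: [0.4754, 0.1005, 0.2504]
eef_rot: [-0.0, 0.449, 0.893, -0.0]
contact_force: [-0.0, 0.4, -0.4]
gripper_width: 0.0923
grasp_force: 0.0
```

Call:
drive_tool:
  travel:
    - [0,0,0]
    - [0,0,0]
    - [0,0,0]
    - [0,0,0]
    - [0,0,0]
  yaw: [6.8,6.8,6.8,6.8,0]
  fingers: [1,1,1,1,1]

```text
time_s: 2.15
position: [0.4753, 0.1009, 0.2504]
eef_rot: [-0.0, 0.646, 0.763, -0.0]
contact_force: [-0.1, -0.3, 0.5]
gripper_width: 0.0917
grasp_force: 0.0
```

```bash
python3 - <<'E'
from h import *
s=status.read_state();print(s["time_s"],s["position"],s["eef_rot"],s["joints"],s["contact_force"])
c=snap("wrist","w1")
E
```

```text
2.15 [0.47530017 0.10089174 0.25042034] [-1.27372729e-04  6.46422581e-01  7.62979562e-01 -1.38189485e-04] [2.06054746e-01 9.76115659e-02 1.88061292e+00 3.38666355e-05
 1.16374275e+00 4.10176781e-02] [-0.05876343 -0.26653043  0.46279044]
```

View pics/w1.png

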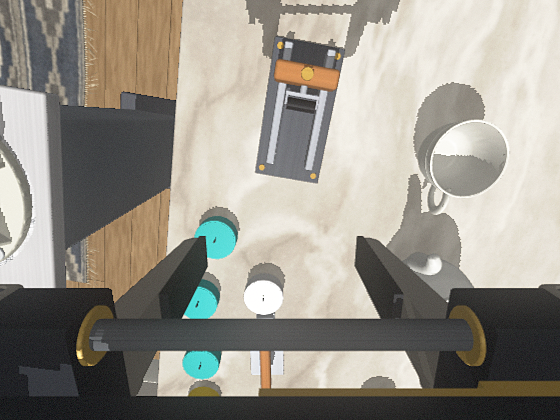

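The wrist view shows the tray with near corners (255,175) and (318,183), gold screws near (262,168) and (313,176), the dark roller at (301,102), the wooden block at (307,72), and the light at (264,296). I'll extract these now.

```bash
python3 - <<'E'
from h import *
c=load("w1");im=c["image"];hsv=cv2.cvtColor(im,cv2.COLOR_RGB2HSV)
print("cam",c["origin"])
# gold screws
a,b,e,g=250,30,350,190
h=hsv[b:g,a:e]
m=((h[...,0]>14)&(h[...,0]<32)&(h[...,1]>120)&(h[...,2]>90)).astype(np.uint8)
n,l,st,ce=cv2.connectedComponentsWithStats(m)
S=[]
for i in range(1,n):
    if st[i,4]>12: q=ce[i]+[a,b];print("gold",st[i,4],q.round(1),plane(c,*q,.005).round(4))
# orange block
m=((h[...,0]<16)&(h[...,1]>120)&(h[...,2]>120)).astype(np.uint8)
cn=max(cv2.findContours(m,0,2)[0],key=len);print("block",(cv2.boxPoints(cv2.minAreaRect(cn))+[a,b]).round(1).tolist())
# base silhouette near part (rows>115)
gr=cv2.cvtColor(im,cv2.COLOR_RGB2GRAY)
for v in range(85,180,10):
    print(v,"".join("%4d"%x for x in gr[v,252:348:2]))
m=(gr<32).astype(np.uint8);m2=np.zeros_like(m);m2[85:115,280:325]=m[85:115,280:325]
n,l,st,ce=cv2.connectedComponentsWithStats(m2)
for i in range(1,n):
    if st[i,4]>15: cn=cv2.findContours((l==i).astype(np.uint8),0,2)[0][0];print("dark",st[i],ce[i],cv2.minAreaRect(cn))
z=cv2.resize(im[28:190,245:355],None,fx=3.7,fy=3.7,interpolation=2)
y=cv2.resize(im[255:395,225:305],None,fx=4.2,fy=4.2,interpolation=2)
H=600;pad=lambda q:np.vstack([q,np.zeros((H-q.shape[0],q.shape[1],3),np.uint8)])
cv2.imwrite("pics/crop2.png",np.hstack([pad(z),pad(y)])[:,:,::-1])
E
```

```text
cam [0.46193811 0.17819422 0.4202964 ]
gold 35 [280.   44.9] [0.4462 0.2654 0.005 ]
gold 31 [337.4  55.9] [0.5195 0.2648 0.005 ]
gold 151 [307.   73.2] [0.4855 0.2388 0.005 ]
gold 22 [261.1 166.9] [0.4451 0.1102 0.005 ]
gold 21 [312.5 175.7] [0.518  0.1098 0.005 ]
block [[272.5, 80.3], [276.6, 58.2], [339.7, 70.1], [335.6, 92.2]]
85  203 197 201 200 207 213 206 227 103 115 115 115 116 164 215 213 218 112  71  66  75  71  91  99  87 153 145 109 107 116 127 142 150 153 154 155 157 157 160 159 158 160 138 235 238 239 241 238
95  206 207 212 217 220 217 222 144 116 118 122 116  96 216 213 215 124 199 128 138 183 209 214 219 222 222 217 223 231 204 148 139 132  78 211 216 207 192 108 112 117 108 237 236 239 241 239 240
105  214 212 219 222 222 225 152 114 115 114 115  95 214 216 209 178 100  95  84  87  87  80  82  70  69  65  68  66  64  63  65  53 202 203 215 210 194 108 118 113 104 234 236 236 237 237 240 239
115  223 220 219 220 224 236 109 119 116 112 109 194 216 208 202  97 120 121 118 118 108 116 115 120 116 116 112 114 112 119 117  80 205 215 204 192 110 113 119 102 235 235 235 23
[... 499 characters left out ...]
5 118 114 114 117 122 119 120  83 193 210 203 186 114 111 118 101 234 232 232 232 230 234 236 241 238 239 239
155  235 235 249 121 118 122 118 110 208 209 205 139 117 127 124 115 118 121 119 120 121 115 117 122 117 119 119  85 186 212 208 189 115 119 120  99 224 221 222 219 225 232 231 230 234 234 235 237
165  235 245 137 121 193 202 134 121 122 118 121 123 126 123 127 120 123 126 119 122 114 118 122 120 120 119  95 185 210 207 189 121 120 121 102 219 223 224 226 229 225 225 225 227 228 230 230 233
175  234 236 240 241 240 244 247 220 197 160 123 123 117 116 117 122 124 123 124 124 118 122 119 122 117 124 126 120 117 167 189 193 125 104 232 224 221 225 222 224 226 225 224 221 221 220 216 219
```

View pics/crop2.png

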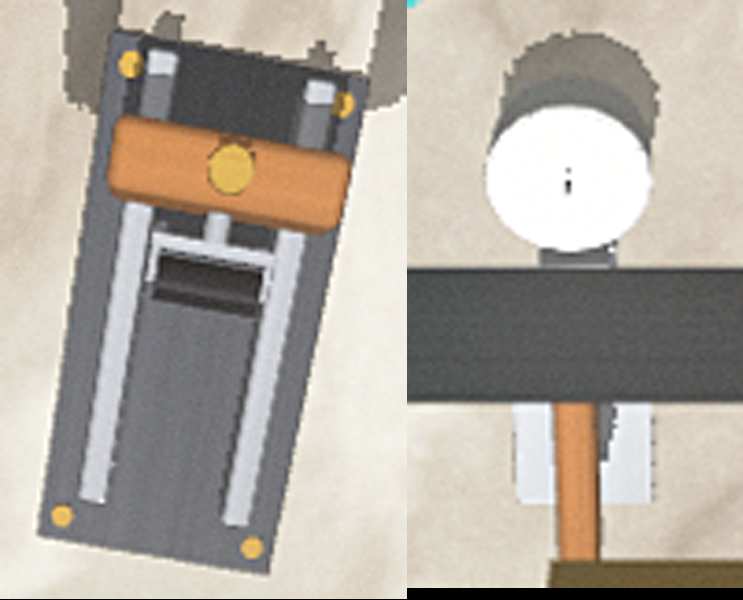

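The crops show the tray axis at about 89.6° with its origin near (0.482,0.165), since the screw spacing of 155 × 73 mm fits the base. The roller is at about pixel (301,104). The light sits on the blade ahead of the heel. Next I go above the bar.

Call:
drive_tool:
  travel:
    - [-2.94,-0.26,1.1]
    - [-2.94,-0.26,1.1]
    - [-2.94,-0.26,1.1]
    - [-2.94,-0.26,1.1]
    - [-2.94,-0.26,1.1]
  yaw: [0,0,0,0,0]
  fingers: [1,1,1,1,1]

```text
time_s: 2.62
position: [0.4875, -0.0474, 0.1952]
eef_rot: [0.0, 0.642, 0.766, 0.0]
contact_force: [0.3, 0.5, -0.4]
gripper_width: 0.0915
grasp_force: 0.0
```

Call:
drive_tool:
  travel:
    - [-2.94,-0.26,1.1]
    - [-2.94,-0.26,1.1]
    - [-2.94,-0.26,1.1]
    - [-2.94,-0.26,1.1]
    - [-2.94,-0.26,1.1]
  yaw: [0,0,0,0,0]
  fingers: [1,1,1,1,1]

```text
time_s: 3.03
position: [0.4996, -0.1947, 0.14]
eef_rot: [-0.0, 0.642, 0.766, 0.0]
contact_force: [-0.0, 0.7, 0.3]
gripper_width: 0.092
grasp_force: 0.0
```

Call:
drive_tool:
  travel:
    - [0,0,0]
    - [0,0,0]
    - [0,0,0]
  yaw: [0,0,0]
  fingers: [1,1,1]

```text
time_s: 3.28
position: [0.4995, -0.1928, 0.1406]
eef_rot: [-0.0, 0.644, 0.765, 0.0]
contact_force: [0.2, -0.4, -0.4]
gripper_width: 0.0921
grasp_force: 0.0
```

```bash
python3 - <<'E'
from h import *
s=status.read_state();print(s["time_s"],s["position"],s["eef_rot"])
c=snap("wrist","w2");im=c["image"];hsv=cv2.cvtColor(im,cv2.COLOR_RGB2HSV)
m=((hsv[...,0]<18)&(hsv[...,1]>120)&(hsv[...,2]>110)).astype(np.uint8)
n,l,st,ce=cv2.connectedComponentsWithStats(m)
for i in range(1,n):
    if st[i,4]>100:
        cn=cv2.findContours((l==i).astype(np.uint8),0,2)[0][0];print(st[i],ce[i],cv2.boxPoints(cv2.minAreaRect(cn)).round(1).tolist())
w1=load("w1")
# roller: column profile in w1 along tray axis
g=cv2.cvtColor(w1["image"],cv2.COLOR_RGB2GRAY)
for y in np.arange(.17,.235,.003):
    print(round(y,3),[int(g[tuple(np.round(proj(w1,(x,y,.045))).astype(int)[::-1])]) for x in(.475,.482,.489)],proj(w1,(.482,y,.045)).round(1))
cv2.imwrite("pics/w2v.png",im[:,:,::-1])
E
```

```text
3.2833 [ 0.49949932 -0.19276354  0.14056735] [-3.72161663e-04  6.43679638e-01  7.65294965e-01  4.35003827e-05]
[ 273  154   16   98 1525] [280.63540984 201.78295082] [[273.0, 154.0], [288.0, 154.0], [288.0, 251.0], [273.0, 251.0]]
0.17 [117, 117, 115] [296.3 128.5]
0.173 [116, 113, 111] [296.7 126. ]
0.176 [113, 118, 117] [297.1 123.4]
0.179 [119, 114, 118] [297.6 120.9]
0.182 [115, 111, 115] [298.  118.3]
0.185 [115, 113, 111] [298.5 115.8]
0.188 [111, 116, 116] [298.9 113.2]
0.191 [85, 94, 85] [299.4 110.6]
0.194 [60, 63, 64] [299.8 108. ]
0.197 [67, 69, 70] [300.3 105.4]
0.2 [60, 62, 59] [300.7 102.7]
0.203 [52, 48, 44] [301.2 100.1]
0.206 [152, 152, 150] [301.6  97.4]
0.209 [219, 222, 218] [302.1  94.8]
0.212 [68, 205, 66] [302.6  92.1]
0.215 [80, 211, 78] [303.   89.4]
0.218 [70, 208, 63] [303.5  86.7]
0.221 [113, 112, 116] [304.  84.]
0.224 [159, 160, 160] [304.5  81.2]
0.227 [162, 186, 162] [304.9  78.5]
0.23 [168, 187, 184] [305.4  75.7]
0.233 [163, 190, 188] [305.9  73. ]
```

View pics/w2v.png

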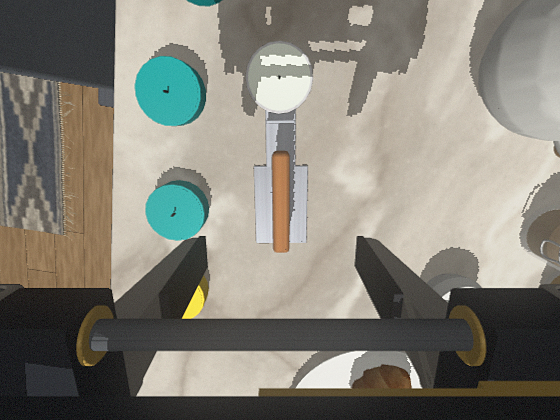

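The view shows the bar centred at (280.6,202) parallel to the tool's x axis, with the light at (280,77), the heel at (281,116) and the turquoise lights off to the left. The roller axis comes out at y≈0.198, inside the range it can be set to. I'll compute the correction next.

```bash
python3 - <<'E'
from h import *
c=load("w2");w1=load("w1")
s=status.read_state();Rt=rot(s["eef_rot"]);p=s["position"]
e1=plane(c,281,154,.048);e2=plane(c,281,251.5,.048);m=(e1+e2)/2;d=e1-e2
print("bar",e1,e2,m,np.linalg.norm(d),np.degrees(np.arctan2(d[1],d[0])),"toolx",np.degrees(np.arctan2(Rt[1,0],Rt[0,0])))
print("delta tool cm",(Rt.T@(m-p)*100).round(2))
L=tri([ray(c,279.5,77),ray(w1,263.3,298.5)]);print("wick",L, "w2 wick z.03",plane(c,279.5,77,.03))
print("heel-ish",plane(c,281,121,.003),"foot L/R",plane(c,255,205,.003),plane(c,307,205,.003),"foot end",plane(c,281,243,.003),plane(c,281,165,.003))
E
```

```text
bar [ 0.49052666 -0.1444715   0.048     ] [ 0.50618597 -0.23525438  0.048     ] [ 0.49835632 -0.18986294  0.048     ] 0.09212353348288199 99.78675311974749 toolx 99.88890703889912
delta tool cm [ 0.27 -0.09  9.28]
wick [ 0.47807834 -0.08118859  0.02749873] w2 wick z.03 [ 0.47833879 -0.08147722  0.03      ]
heel-ish [ 0.48588083 -0.11758566  0.003     ] foot L/R [ 0.47321675 -0.20727052  0.003     ] [ 0.52785399 -0.19784318  0.003     ] foot end [ 0.50797336 -0.24566431  0.003     ] [ 0.4932745  -0.16044949  0.003     ]
```

Call:
drive_tool:
  travel:
    - [0.27,-0.1,0]
    - [0,0,2.5]
    - [0,0,2.5]
    - [0,0,2.5]
    - [0,0,2.0]
  yaw: [0,0,0,0,0]
  fingers: [0.55,0.55,0.55,0.55,0.55]

```text
time_s: 3.75
position: [0.4981, -0.1894, 0.0448]
eef_rot: [0.0, 0.643, 0.766, 0.0]
contact_force: [-0.2, 0.3, 0.0]
gripper_width: 0.0611
grasp_force: 0.0
```

Call:
drive_tool:
  travel:
    - [0,0,1.2]
    - [0,0,1.0]
    - [0,0,0.5]
    - [0,0,0]
    - [0,0,0]
  yaw: [0,0,0,0,0]
  fingers: [0.55,0.55,0.55,0.55,0.55]

```text
time_s: 4.17
position: [0.4988, -0.1907, 0.0192]
eef_rot: [0.0, 0.644, 0.765, 0.0]
contact_force: [1.1, 0.1, 0.7]
gripper_width: 0.0507
grasp_force: 0.0
```

Call:
drive_tool:
  travel:
    - [0,0,0]
    - [0,0,0]
    - [0,0,0]
    - [0,0,0]
    - [0,0,0]
  yaw: [0,0,0,0,0]
  fingers: [0.3,0.26,0.23,0.21,0.2]
  squeeze: 10

```text
time_s: 4.58
position: [0.4984, -0.1908, 0.0189]
eef_rot: [0.0, 0.644, 0.765, 0.0]
contact_force: [-0.4, 0.4, -0.0]
gripper_width: 0.0197
grasp_force: 0.0
```

Call:
drive_tool:
  travel:
    - [0,0,0]
    - [0,0,0]
    - [0,0,0]
    - [0,0,0]
    - [0,0,0]
  yaw: [0,0,0,0,0]
  fingers: [0.18,0.16,0.14,0.1,0.05]
  squeeze: 10

```text
time_s: 5.0
position: [0.4987, -0.1908, 0.0188]
eef_rot: [0.0, 0.644, 0.765, 0.0]
contact_force: [1.9, 0.7, 3.1]
gripper_width: 0.0164
grasp_force: 10.0
```

Call:
drive_tool:
  travel:
    - [0,0,0]
    - [0,0,0]
    - [0,0,0]
    - [0,0,0]
  yaw: [0,0,0,0]
  fingers: [0,0,0,0]
  squeeze: 45

```text
time_s: 5.33
position: [0.4987, -0.1908, 0.0188]
eef_rot: [0.0, 0.644, 0.765, 0.0]
contact_force: [1.7, 0.3, 4.4]
gripper_width: 0.016
grasp_force: 45.0
```

Gripped at 45 N. Lifting gently, then turning 10.2° and moving into line with the tray.

Call:
drive_tool:
  travel:
    - [0,0,-0.2]
    - [0,0,-0.5]
    - [0,0,-0.8]
    - [0,0,-1.0]
    - [0,0,-1.0]
  yaw: [0,0,0,0,0]
  fingers: [0,0,0,0,0]

```text
time_s: 5.75
position: [0.498, -0.1906, 0.0544]
eef_rot: [-0.0, 0.644, 0.765, -0.0]
contact_force: [-0.2, 0.1, -3.1]
gripper_width: 0.0158
grasp_force: 45.0
```

Call:
drive_tool:
  travel:
    - [0,0,-1.0]
    - [0,0,-0.8]
    - [0,0,-0.5]
    - [0,0,-0.2]
    - [0,0,0]
  yaw: [0,0,0,0,0]
  fingers: [0,0,0,0,0]

```text
time_s: 6.17
position: [0.4986, -0.1909, 0.0793]
eef_rot: [0.001, 0.644, 0.765, 0.0]
contact_force: [0.2, 0.4, -4.1]
gripper_width: 0.0158
grasp_force: 45.0
```

Call:
drive_tool:
  travel:
    - [0,0,0]
    - [0,0,0]
    - [0,0,0]
    - [0,0,0]
    - [0,0,0]
  yaw: [0.4,0.8,1.2,1.4,1.4]
  fingers: [0,0,0,0,0]

```text
time_s: 6.58
position: [0.4981, -0.1907, 0.0783]
eef_rot: [-0.0, 0.679, 0.734, -0.0]
contact_force: [-0.2, -1.1, -3.3]
gripper_width: 0.0155
grasp_force: 45.0
```

Call:
drive_tool:
  travel:
    - [0,0,0]
    - [0,0,0]
    - [0,0,0]
    - [0,0,0]
    - [0,0,0]
  yaw: [1.4,1.4,1.2,0.7,0.3]
  fingers: [0,0,0,0,0]

```text
time_s: 7.0
position: [0.4983, -0.1907, 0.0786]
eef_rot: [0.0, 0.71, 0.704, 0.0]
contact_force: [-0.8, -0.4, -4.2]
gripper_width: 0.0156
grasp_force: 45.0
```

Call:
drive_tool:
  travel:
    - [0.3,-0.04,0]
    - [0.6,-0.09,0]
    - [0.9,-0.14,0]
    - [1.1,-0.17,0]
    - [1.1,-0.17,0]
  yaw: [0,0,0,0,0]
  fingers: [0,0,0,0,0]

```text
time_s: 7.42
position: [0.4921, -0.1494, 0.0786]
eef_rot: [-0.0, 0.71, 0.704, -0.0]
contact_force: [-0.4, 0.7, -4.0]
gripper_width: 0.0158
grasp_force: 45.0
```

Call:
drive_tool:
  travel:
    - [1.1,-0.17,0]
    - [1.1,-0.17,0]
    - [1.1,-0.17,0]
    - [1.1,-0.17,0]
    - [1.1,-0.17,0]
  yaw: [0,0,0,0,0]
  fingers: [0,0,0,0,0]

```text
time_s: 7.83
position: [0.4842, -0.0944, 0.0787]
eef_rot: [0.0, 0.71, 0.705, 0.0]
contact_force: [-0.6, 0.4, -3.3]
gripper_width: 0.0157
grasp_force: 45.0
```

Call:
drive_tool:
  travel:
    - [1.1,-0.17,0]
    - [0.9,-0.13,0]
    - [0.7,-0.1,0]
    - [0.4,0,0]
    - [0,0,0]
  yaw: [0,0,0,0,0]
  fingers: [0,0,0,0,0]

```text
time_s: 8.25
position: [0.4807, -0.0639, 0.0786]
eef_rot: [0.0, 0.709, 0.705, 0.0]
contact_force: [0.1, 0.6, -2.7]
gripper_width: 0.016
grasp_force: 45.0
```

```bash
python3 - <<'E'
from h import *
s=status.read_state();Rt=rot(s["eef_rot"]);print(s["time_s"],s["position"],np.degrees(np.arctan2(Rt[1,0],Rt[0,0])),s["contact_force"],s["gripper_width"])
c=snap("wrist","w3")
E
```

```text
8.25 [ 0.48069569 -0.06387272  0.07862276] 89.61421502074685 [ 0.05389295  0.60225576 -2.68385102] 0.015993360412229762
```

View pics/w3.png

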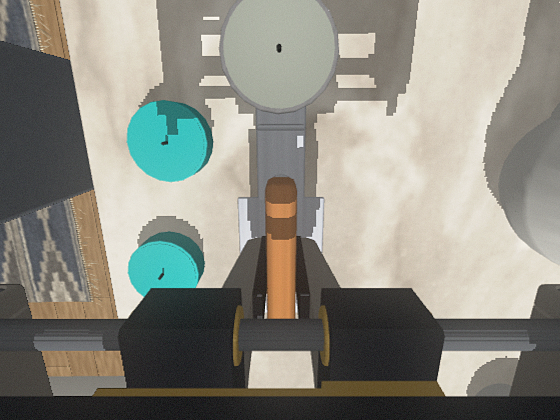

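The view shows the light at (279,48), still centred on the blade ahead of the heel, with the lifter held level and the bar straight. I'll check the light's offset from the tray axis.

```bash
python3 - <<'E'
from h import *
c=load("w3");g=cv2.cvtColor(c["image"],cv2.COLOR_RGB2GRAY)
print("wick",plane(c,279,48,.092),"rim L/R at z.084",plane(c,221,50,.084),plane(c,338.5,50,.084),"rim back",plane(c,279,110,.084))
print("bar front",plane(c,281,180,.108),"blade edges",plane(c,256,122,.064),plane(c,306,122,.064))
E
```

```text
wick [0.48000802 0.04654428 0.092     ] rim L/R at z.084 [0.45116782 0.04752757 0.084     ] [0.50950191 0.04703694 0.084     ] rim back [0.47968323 0.01888637 0.084     ]
bar front [ 0.48046275 -0.0135152   0.108     ] blade edges [0.46586742 0.01275485 0.064     ] [0.49549398 0.01250917 0.064     ]
```

```bash
python3 - <<'E'
from h import *
c=load("w1");h=cv2.cvtColor(c["image"],cv2.COLOR_RGB2HSV)
m=((h[...,0]>80)&(h[...,0]<95)&(h[...,1]>120)).astype(np.uint8);n,l,st,ce=cv2.connectedComponentsWithStats(m)
for i in range(1,n):
    if st[i,4]>200:print(st[i],plane(c,*ce[i],.015).round(3))
E
```

```text
[ 195  220   42   39 1054] [ 0.397 -0.001  0.015]
[184 280  35  39 785] [ 0.385 -0.113  0.015]
[183 351  37  28 827] [ 0.394 -0.229  0.015]
```

Call:
drive_tool:
  travel:
    - [0.2,0.03,0]
    - [0.5,0.05,0]
    - [0.8,0.05,0]
    - [1.0,0,0]
    - [1.0,0,0]
  yaw: [0,0,0,0,0]
  fingers: [0,0,0,0,0]

```text
time_s: 8.72
position: [0.4822, -0.0287, 0.0786]
eef_rot: [-0.0, 0.71, 0.704, 0.0]
contact_force: [-0.2, -0.0, -3.5]
gripper_width: 0.0158
grasp_force: 45.0
```

Call:
drive_tool:
  travel:
    - [1.0,0,0]
    - [1.0,0,0]
    - [0.7,0,0]
    - [0.4,0,0]
    - [0,0,0]
  yaw: [0,0,0,0,0]
  fingers: [0,0,0,0,0]

```text
time_s: 9.13
position: [0.4824, 0.0024, 0.0786]
eef_rot: [-0.0, 0.709, 0.705, 0.0]
contact_force: [0.2, 0.3, -3.3]
gripper_width: 0.0155
grasp_force: 45.0
```

```bash
python3 - <<'E'
from h import *
s=status.read_state();Rt=rot(s["eef_rot"]);print(s["time_s"],s["position"],np.degrees(np.arctan2(Rt[1,0],Rt[0,0])),s["contact_force"])
snap("side","s4");c=snap("scene","c4")
d=load("s4")
z=cv2.resize(c["image"][150:275,190:300],None,fx=3.6,fy=3.6,interpolation=2)
w=cv2.resize(d["image"][150:290,190:300],None,fx=3.6,fy=3.6,interpolation=2)
H=max(z.shape[0],w.shape[0]);pad=lambda q:np.vstack([q,np.zeros((H-q.shape[0],q.shape[1],3),np.uint8)])
cv2.imwrite("pics/crop4.png",np.hstack([pad(z),pad(w)])[:,:,::-1])
E
```

```text
9.1333 [0.48244558 0.00236926 0.07861283] 89.64347437149507 [ 0.16057516  0.251147   -3.30072345]
```

View pics/crop4.png

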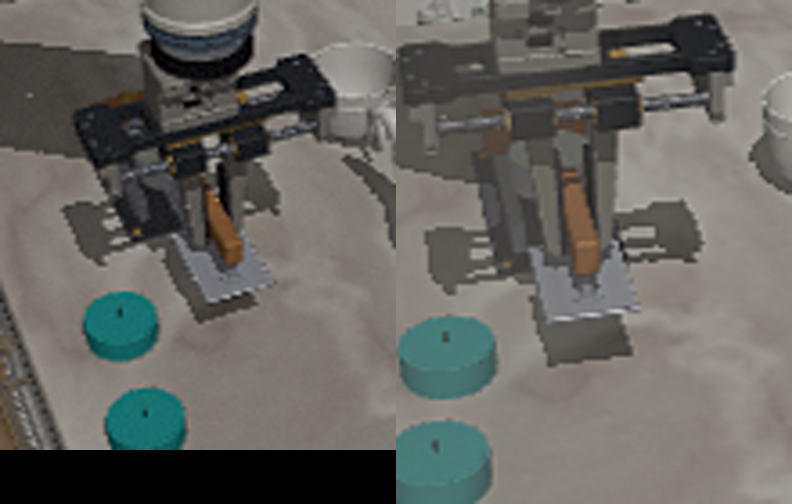

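The gripper hides the tray in both cameras, but the lifter looks level in both. Lowering now to 6–7 mm above the rails, then checking the light's centring against the base edges with the wrist camera.

Call:
drive_tool:
  travel:
    - [0,0,0.3]
    - [0,0,0.6]
    - [0,0,0.6]
    - [0,0,0.6]
    - [0,0,0.4]
  yaw: [0,0,0,0,0]
  fingers: [0,0,0,0,0]

```text
time_s: 9.65
position: [0.4819, 0.0012, 0.0525]
eef_rot: [-0.0, 0.71, 0.704, -0.0]
contact_force: [0.2, -0.5, -2.7]
gripper_width: 0.0158
grasp_force: 45.0
```

Call:
drive_tool:
  travel:
    - [0,0,0.3]
    - [0,0,0.1]
    - [0,0,0]
    - [0,0,0]
  yaw: [0,0,0,0]
  fingers: [0,0,0,0]

```text
time_s: 9.98
position: [0.4825, 0.0014, 0.0496]
eef_rot: [0.0, 0.71, 0.704, -0.0]
contact_force: [0.4, -0.9, -2.4]
gripper_width: 0.0154
grasp_force: 45.0
```

```bash
python3 - <<'E'
from h import *
s=status.read_state();print(s["time_s"],s["position"],s["contact_force"])
c=snap("wrist","w5")
E
```

```text
9.9833 [0.48251141 0.00138482 0.04959716] [ 0.42635125 -0.86429609 -2.37832817]
```

View pics/w5.png

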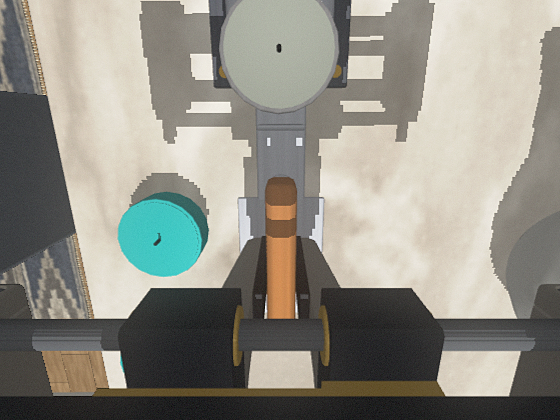

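The base edges show at columns 215 and 347, either side of the light at (279,48). I'll measure the offset.

```bash
python3 - <<'E'
from h import *
c=load("w5");g=cv2.GaussianBlur(cv2.cvtColor(c["image"],cv2.COLOR_RGB2GRAY),(3,3),0).astype(int)
for v in (10,66,72,78):
    print(v,"L",g[v,206:226].tolist(),"R",g[v,336:356].tolist())
for v in(72,78):
    for l,r in((214.5,346.5),): print(plane(c,l,v,.004).round(4),plane(c,r,v,.004).round(4),plane(c,(l+r)/2,v,.004).round(4))
print("light",plane(c,279,48,.063).round(4),plane(c,220.5,50,.055).round(4),plane(c,338,50,.055).round(4))
E
```

```text
10 L [241, 241, 212, 149, 105, 101, 105, 104, 103, 102, 103, 106, 106, 107, 109, 104, 87, 67, 61, 73] R [64, 67, 68, 67, 65, 64, 65, 65, 63, 63, 75, 94, 101, 97, 124, 188, 224, 223, 221, 221]
66 L [235, 234, 234, 235, 239, 226, 172, 118, 104, 101, 83, 68, 65, 71, 85, 105, 126, 139, 142, 146] R [118, 112, 109, 99, 84, 72, 71, 77, 81, 82, 88, 123, 188, 222, 222, 221, 220, 220, 219, 220]
72 L [233, 234, 234, 235, 238, 230, 185, 129, 107, 103, 82, 67, 76, 98, 111, 111, 109, 110, 120, 132] R [111, 112, 111, 112, 107, 88, 78, 93, 106, 101, 102, 143, 198, 220, 220, 219, 218, 219, 218, 218]
78 L [236, 235, 236, 237, 238, 241, 225, 165, 112, 105, 104, 86, 69, 66, 67, 70, 75, 79, 81, 81] R [75, 73, 71, 70, 70, 69, 76, 94, 106, 99, 110, 158, 195, 199, 197, 197, 196, 195, 195, 194]
[0.4388 0.1099 0.004 ] [0.5263 0.1091 0.004 ] [0.4825 0.1095 0.004 ]
[0.4385 0.1062 0.004 ] [0.5265 0.1054 0.004 ] [0.4825 0.1058 0.004 ]
light [0.4819 0.1118 0.063 ] [0.4529 0.1128 0.055 ] [0.5112 0.1123 0.055 ]
```

Light and tray are aligned within 0.5 mm. Advancing to just before contact and taking a force baseline.

Call:
drive_tool:
  travel:
    - [0.3,0,0]
    - [0.6,0,0]
    - [0.8,0,0]
    - [0.8,0,0]
    - [0.7,0,0]
  yaw: [0,0,0,0,0]
  fingers: [0,0,0,0,0]

```text
time_s: 10.45
position: [0.4827, 0.0345, 0.0497]
eef_rot: [0.0, 0.71, 0.705, 0.0]
contact_force: [-1.1, -0.2, -4.3]
gripper_width: 0.0161
grasp_force: 45.0
```

Call:
drive_tool:
  travel:
    - [0.5,0,0]
    - [0.3,0,0]
    - [0.2,0,0]
    - [0,0,0]
    - [0,0,0]
  yaw: [0,0,0,0,0]
  fingers: [0,0,0,0,0]

```text
time_s: 10.87
position: [0.4827, 0.0434, 0.0496]
eef_rot: [0.0, 0.71, 0.705, -0.0]
contact_force: [0.5, 1.1, -3.1]
gripper_width: 0.0156
grasp_force: 45.0
```

```bash
cat > avg.py <<'E'
from h import *
import sys
F=[];P=[]
for i in range(int(sys.argv[1]) if len(sys.argv)>1 else 8):
    c=eyes.read_camera("wrist"); s=status.read_state(); F.append(np.r_[s["contact_force"],s["wrist_torque"]]);P.append(s["position"])
F=np.array(F);print("t",s["time_s"],"P",np.mean(P,0).round(4),"F",F.mean(0).round(2),"sd",F.std(0).round(2))
im=c["image"];g=cv2.cvtColor(im,cv2.COLOR_RGB2GRAY)
# heel line and light's rear rim along column 280
print("col280 rows 96-134",g[96:134,276:284].mean(1).astype(int).tolist())
cv2.imwrite("pics/last.png",im[:,:,::-1])
E
python3 avg.py
```

```text
t 11.2667 P [0.4827 0.0432 0.0496] F [ 0.17  0.04 -3.25 -0.19  0.07  0.  ] sd [0.37 0.44 0.55 0.04 0.03 0.03]
col280 rows 96-134 [169, 169, 169, 170, 167, 170, 168, 167, 167, 168, 167, 169, 153, 139, 142, 140, 122, 98, 126, 130, 128, 128, 129, 127, 128, 128, 129, 127, 92, 121, 131, 122, 116, 104, 110, 131, 127, 127]
```

Call:
drive_tool:
  travel:
    - [0.3,0,0]
    - [0.3,0,0]
    - [0.2,0,0]
    - [0.1,0,0]
    - [0,0,0]
  yaw: [0,0,0,0,0]
  fingers: [0,0,0,0,0]

```text
time_s: 11.68
position: [0.4828, 0.0527, 0.0496]
eef_rot: [0.0, 0.71, 0.705, -0.0]
contact_force: [-0.3, -0.1, -4.0]
gripper_width: 0.0159
grasp_force: 45.0
```

```bash
python3 avg.py
```

```text
t 12.0833 P [0.4828 0.0524 0.0496] F [-0.24 -0.19 -3.53 -0.17  0.06  0.  ] sd [0.38 0.35 0.5  0.02 0.04 0.02]
col280 rows 96-134 [169, 169, 170, 168, 168, 167, 169, 168, 168, 167, 166, 166, 165, 167, 166, 166, 167, 160, 136, 140, 141, 130, 110, 130, 129, 128, 129, 125, 94, 122, 132, 123, 114, 104, 107, 131, 127, 128]
```

Call:
drive_tool:
  travel:
    - [0.1,0,0]
    - [0.1,0,0]
    - [0.1,0,0]
    - [0,0,0]
  yaw: [0,0,0,0]
  fingers: [0,0,0,0]

```text
time_s: 12.42
position: [0.4828, 0.0555, 0.0496]
eef_rot: [0.0, 0.71, 0.704, -0.0]
contact_force: [0.7, -0.1, -3.0]
gripper_width: 0.0158
grasp_force: 45.0
```

```bash
python3 avg.py
```

```text
t 12.8167 P [0.4828 0.0554 0.0496] F [ 0.14  0.   -3.33 -0.22  0.06 -0.01] sd [0.48 0.6  0.4  0.02 0.02 0.03]
col280 rows 96-134 [168, 169, 168, 168, 168, 168, 167, 167, 167, 166, 168, 167, 166, 165, 166, 166, 166, 165, 165, 164, 165, 166, 163, 145, 138, 140, 136, 115, 96, 121, 133, 122, 114, 103, 107, 131, 129, 127]
```

The light has met the roller and slid back nearly to the heel, as predicted. Pressing further in small steps.

Call:
drive_tool:
  travel:
    - [0.1,0,0]
    - [0.1,0,0]
    - [0,0,0]
  yaw: [0,0,0]
  fingers: [0,0,0]

```text
time_s: 13.07
position: [0.4828, 0.0574, 0.0496]
eef_rot: [0.0, 0.71, 0.705, -0.0]
contact_force: [-0.2, -1.2, -3.1]
gripper_width: 0.0156
grasp_force: 45.0
```

```bash
python3 avg.py 10
```

```text
t 13.5667 P [0.4828 0.0573 0.0496] F [ 0.13 -2.3  -3.29 -0.59  0.07 -0.  ] sd [0.36 0.44 0.52 0.04 0.03 0.02]
col280 rows 96-134 [168, 169, 168, 168, 168, 169, 166, 168, 165, 166, 167, 167, 165, 167, 166, 167, 165, 166, 165, 164, 165, 165, 164, 153, 137, 139, 140, 123, 93, 120, 132, 124, 115, 103, 109, 130, 127, 127]
```

Call:
drive_tool:
  travel:
    - [0.1,0,0]
    - [0,0,0]
  yaw: [0,0]
  fingers: [0,0]

```text
time_s: 13.73
position: [0.4829, 0.0584, 0.0496]
eef_rot: [0.0, 0.71, 0.704, -0.0]
contact_force: [0.2, -3.0, -4.0]
gripper_width: 0.0155
grasp_force: 45.0
```

```bash
python3 avg.py 10
```

```text
t 14.2333 P [0.4828 0.0584 0.0496] F [-0.09 -3.16 -3.39 -0.8   0.06 -0.01] sd [0.49 0.31 0.49 0.03 0.03 0.02]
col280 rows 96-134 [167, 168, 167, 168, 168, 168, 167, 168, 167, 167, 167, 168, 167, 165, 167, 166, 165, 165, 167, 164, 165, 164, 164, 155, 136, 138, 139, 124, 94, 119, 131, 122, 115, 105, 109, 130, 128, 128]
```

Call:
drive_tool:
  travel:
    - [0.1,0,0]
    - [0,0,0]
    - [0,0,0.1]
    - [0,0,0.1]
    - [0,0,0.1]
  yaw: [0,0,0,0,0]
  fingers: [0,0,0,0,0]

```text
time_s: 14.65
position: [0.4828, 0.0593, 0.0464]
eef_rot: [-0.0, 0.71, 0.704, -0.0]
contact_force: [0.8, -4.9, -3.0]
gripper_width: 0.0157
grasp_force: 45.0
```

```bash
python3 avg.py 8
```

```text
t 15.05 P [0.4828 0.0594 0.0465] F [-0.09 -4.53 -3.28 -1.04  0.04 -0.01] sd [0.54 0.31 0.56 0.04 0.02 0.03]
col280 rows 96-134 [170, 171, 169, 169, 169, 167, 169, 168, 167, 168, 167, 169, 167, 167, 165, 167, 167, 166, 164, 166, 166, 166, 167, 159, 137, 141, 142, 126, 96, 118, 132, 125, 116, 104, 103, 132, 127, 128]
```

Call:
drive_tool:
  travel:
    - [0,0,0.1]
    - [0,0,0.1]
    - [0,0,0]
  yaw: [0,0,0]
  fingers: [0,0,0]

```text
time_s: 15.3
position: [0.4828, 0.0594, 0.0444]
eef_rot: [-0.0, 0.71, 0.704, -0.0]
contact_force: [0.3, -3.3, -3.3]
gripper_width: 0.0158
grasp_force: 45.0
```

```bash
python3 avg.py 8
```

```text
t 15.7 P [0.4828 0.0594 0.0446] F [-0.19 -4.25 -3.54 -1.05  0.07 -0.01] sd [0.3  0.4  0.67 0.04 0.03 0.03]
col280 rows 96-134 [171, 170, 170, 170, 169, 169, 168, 168, 168, 167, 168, 167, 169, 168, 166, 167, 167, 165, 166, 166, 166, 165, 166, 159, 137, 140, 141, 127, 96, 118, 132, 125, 115, 105, 102, 131, 128, 128]
```

Steady at 4.3 N. Lowering onto the rails and a little below.

Call:
drive_tool:
  travel:
    - [0,0,0.1]
    - [0,0,0.1]
    - [0,0,0.1]
    - [0,0,0]
  yaw: [0,0,0,0]
  fingers: [0,0,0,0]

```text
time_s: 16.03
position: [0.483, 0.0593, 0.0416]
eef_rot: [0.0, 0.71, 0.704, 0.0]
contact_force: [-0.5, -5.7, -0.4]
gripper_width: 0.0162
grasp_force: 45.0
```

```bash
python3 avg.py 6
```

```text
t 16.3333 P [0.483  0.0593 0.0416] F [-0.56 -5.33 -0.63 -0.98  0.13  0.05] sd [0.56 0.7  0.44 0.03 0.03 0.03]
col280 rows 96-134 [170, 170, 169, 168, 168, 170, 169, 169, 167, 167, 167, 168, 166, 167, 166, 166, 165, 166, 165, 166, 164, 166, 166, 159, 137, 140, 141, 126, 97, 121, 132, 125, 115, 106, 108, 132, 128, 127]
```

Call:
drive_tool:
  travel:
    - [0,0,0.1]
    - [0,0,0.1]
    - [0,0,0.1]
    - [0,0,0]
  yaw: [0,0,0,0]
  fingers: [0,0,0,0]

```text
time_s: 16.67
position: [0.4832, 0.0593, 0.0387]
eef_rot: [0.0, 0.71, 0.704, 0.0]
contact_force: [-0.1, -6.1, 0.6]
gripper_width: 0.0158
grasp_force: 45.0
```

```bash
python3 avg.py 8
```

```text
t 17.0667 P [0.4832 0.0593 0.0388] F [-0.43 -6.02  0.09 -1.01  0.07  0.02] sd [0.48 0.28 0.42 0.04 0.02 0.02]
col280 rows 96-134 [170, 170, 169, 170, 170, 168, 168, 169, 169, 168, 168, 169, 167, 168, 166, 166, 167, 167, 167, 167, 166, 166, 167, 161, 138, 140, 141, 132, 104, 121, 133, 126, 116, 106, 112, 133, 130, 128]
```

The light is down on the rails: vertical load has transferred and roller force is about 4–6 N. Dropping 2 mm more for clearance, then drawing out straight.

Call:
drive_tool:
  travel:
    - [0,0,0.1]
    - [0,0,0.1]
    - [0,0,0]
    - [-0.1,0,0]
    - [-0.1,0,0]
  yaw: [0,0,0,0,0]
  fingers: [0,0,0,0,0]

```text
time_s: 17.48
position: [0.4831, 0.0576, 0.0367]
eef_rot: [0.0, 0.71, 0.704, 0.0]
contact_force: [-0.3, -2.3, -1.9]
gripper_width: 0.0156
grasp_force: 45.0
```

Call:
drive_tool:
  travel:
    - [-0.1,0,0]
    - [-0.1,0,0]
    - [-0.1,0,0]
    - [-0.1,0,0]
    - [-0.1,0,0]
  yaw: [0,0,0,0,0]
  fingers: [0,0,0,0,0]

```text
time_s: 17.9
position: [0.4828, 0.0524, 0.0365]
eef_rot: [-0.0, 0.71, 0.704, 0.0]
contact_force: [-0.7, -0.4, -2.8]
gripper_width: 0.0155
grasp_force: 45.0
```

```bash
python3 avg.py 6
```

```text
t 18.2 P [0.4828 0.0524 0.0366] F [-0.26  0.19 -2.55 -0.07  0.04 -0.01] sd [0.58 0.39 0.31 0.02 0.01 0.01]
col280 rows 96-134 [172, 173, 172, 172, 171, 171, 171, 171, 171, 171, 170, 171, 170, 170, 169, 170, 165, 140, 142, 144, 135, 112, 127, 131, 130, 131, 133, 127, 93, 124, 136, 125, 114, 105, 109, 133, 131, 129]
```

The lifter is free: it carries only its own 2.5 N, and the gap between heel and light is open. Drawing it out.

Call:
drive_tool:
  travel:
    - [-0.3,0,0]
    - [-0.6,0,0]
    - [-0.9,0,0]
    - [-1.0,0,0]
    - [-1.0,0,0]
  yaw: [0,0,0,0,0]
  fingers: [0,0,0,0,0]

```text
time_s: 18.62
position: [0.4824, 0.0132, 0.0366]
eef_rot: [-0.0, 0.71, 0.704, -0.0]
contact_force: [-0.5, -0.2, -3.1]
gripper_width: 0.0157
grasp_force: 45.0
```

Call:
drive_tool:
  travel:
    - [-1.0,0,0]
    - [-1.0,0,0]
    - [-1.0,0,0]
    - [-1.4,0,0]
    - [-1.8,0,0]
  yaw: [0,0,0,0,0]
  fingers: [0,0,0,0,0]

```text
time_s: 19.03
position: [0.482, -0.0485, 0.0366]
eef_rot: [-0.0, 0.71, 0.705, 0.0]
contact_force: [-0.5, -0.4, -2.1]
gripper_width: 0.0155
grasp_force: 45.0
```

Call:
drive_tool:
  travel:
    - [-2.0,0,0]
    - [-2.0,0,0]
    - [-2.0,0,0]
    - [-1.5,0,0]
    - [-0.7,0,0]
  yaw: [0,0,0,0,0]
  fingers: [0,0,0,0,0]

```text
time_s: 19.45
position: [0.4814, -0.1319, 0.0366]
eef_rot: [0.0, 0.71, 0.704, 0.0]
contact_force: [0.3, -0.6, -2.4]
gripper_width: 0.0155
grasp_force: 45.0
```

Call:
drive_tool:
  travel:
    - [0,0,0]
    - [0,0,0.5]
    - [0,0,0.5]
    - [0,0,0.3]
    - [0,0,0.2]
  yaw: [0,0,0,0,0]
  fingers: [0,0,0,0,0]

```text
time_s: 19.87
position: [0.481, -0.1288, 0.0208]
eef_rot: [-0.001, 0.709, 0.705, -0.0]
contact_force: [0.2, 0.3, -2.7]
gripper_width: 0.0156
grasp_force: 45.0
```

```bash
python3 avg.py 4|head -1; python3 - <<'E'
from h import *
snap("wrist","w9")
E
```

```text
t 20.0667 P [ 0.4812 -0.129   0.0211] F [-0.23  0.14 -2.06 -0.09  0.08  0.  ] sd [0.36 0.33 0.27 0.02 0.03 0.02]
```

Call:
drive_tool:
  travel:
    - [0,0,0.1]
    - [0,0,0.1]
    - [0,0,0.03]
    - [0,0,0]
    - [0,0,0]
  yaw: [0,0,0,0,0]
  fingers: [0,0,0,0,0]

```text
time_s: 20.53
position: [0.4814, -0.1297, 0.0193]
eef_rot: [-0.0, 0.71, 0.704, -0.0]
contact_force: [0.8, 0.2, -2.2]
gripper_width: 0.0157
grasp_force: 45.0
```

Call:
drive_tool:
  travel:
    - [0,0,0]
    - [0,0,0]
    - [0,0,0]
    - [0,0,0]
    - [0,0,0]
  yaw: [0,0,0,0,0]
  fingers: [0,0,0,0,0]
  squeeze: 8

```text
time_s: 20.95
position: [0.4814, -0.1296, 0.0193]
eef_rot: [-0.0, 0.71, 0.704, -0.0]
contact_force: [-0.1, -0.2, -3.2]
gripper_width: 0.0159
grasp_force: 8.0
```

Call:
drive_tool:
  travel:
    - [0,0,0]
    - [0,0,0]
    - [0,0,0]
    - [0,0,0]
    - [0,0,0]
  yaw: [0,0,0,0,0]
  fingers: [0.2,0.25,0.35,0.45,0.5]

```text
time_s: 21.37
position: [0.4816, -0.1296, 0.0194]
eef_rot: [0.0, 0.71, 0.704, 0.0]
contact_force: [0.3, -0.7, 0.0]
gripper_width: 0.0405
grasp_force: 0.0
```

Call:
drive_tool:
  travel:
    - [0,0,0]
    - [0,0,0]
    - [0,0,-0.5]
    - [0,0,-1]
    - [0,0,-1.5]
  yaw: [0,0,0,0,0]
  fingers: [0.55,0.55,0.55,0.55,0.55]

```text
time_s: 21.78
position: [0.4807, -0.1294, 0.0494]
eef_rot: [-0.001, 0.71, 0.704, -0.0]
contact_force: [-0.3, -0.7, -0.3]
gripper_width: 0.0507
grasp_force: 0.0
```

Call:
drive_tool:
  travel:
    - [0,0,-2.5]
    - [0,0,-3]
    - [0,0,-3]
    - [0,0,-3]
    - [0,0,-3]
  yaw: [0,0,0,0,0]
  fingers: [0.55,0.55,0.55,0.55,0.55]

```text
time_s: 22.2
position: [0.4812, -0.1295, 0.1968]
eef_rot: [0.0, 0.71, 0.704, 0.0]
contact_force: [0.3, -0.3, -0.4]
gripper_width: 0.0507
grasp_force: 0.0
```

Call:
drive_tool:
  travel:
    - [2,0,-1]
    - [3,0,0]
    - [3,0,0]
    - [2,0,0]
    - [0,0,0]
  yaw: [0,0,0,0,0]
  fingers: [0.55,0.55,0.55,0.55,0.55]

```text
time_s: 22.62
position: [0.482, -0.0269, 0.2054]
eef_rot: [0.0, 0.709, 0.705, 0.001]
contact_force: [-1.2, -0.3, -0.4]
gripper_width: 0.0509
grasp_force: 0.0
```

```bash
python3 - <<'E'
from h import *
w=snap("wrist","w10")["image"];d=snap("side","s10")["image"]
z=cv2.resize(w[:300],(480,257));y=cv2.resize(d[150:300,180:300],(312,390),interpolation=2)
pad=lambda q:np.vstack([q,np.zeros((390-q.shape[0],q.shape[1],3),np.uint8)])
cv2.imwrite("pics/fin.png",np.hstack([pad(z),y])[:,:,::-1])
E
```

```text
(no output)
```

View pics/fin.png

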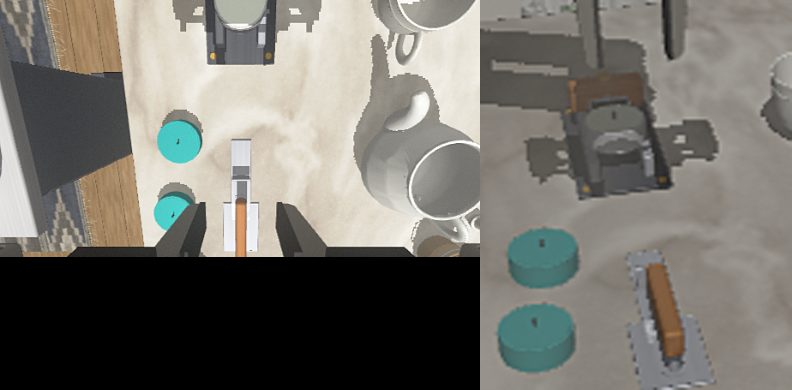

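The light stands on the rails at the stop, and the lifter lies flat and clear on the worktop. One numeric check from above before handing in.

Call:
drive_tool:
  travel:
    - [2,0,-1]
    - [3,0,-1]
    - [3,0,0]
    - [2,0,0]
    - [0,0,0]
  yaw: [0,0,0,0,0]
  fingers: [0.55,0.55,0.55,0.55,0.55]

```text
time_s: 23.13
position: [0.4833, 0.072, 0.2248]
eef_rot: [0.0, 0.709, 0.705, 0.001]
contact_force: [-0.4, -0.9, -0.0]
gripper_width: 0.0506
grasp_force: 0.0
```

```bash
python3 - <<'E'
from h import *
c=snap("wrist","w11");im=c["image"];h=cv2.cvtColor(im,cv2.COLOR_RGB2HSV);g=cv2.cvtColor(im,cv2.COLOR_RGB2GRAY)
p=proj(c,(.482,.161,.05));print(status.read_state()["position"],p)
y0,x0=int(p[1]),int(p[0])
print("along y at x=.482 z=.047:",[(round(y,3),int(g[tuple(np.round(proj(c,(.472,y,.047))).astype(int)[::-1])])) for y in np.arange(.12,.22,.003)])
print("across at y=.161:",[(round(x,3),int(g[tuple(np.round(proj(c,(x,.155,.047))).astype(int)[::-1])])) for x in np.arange(.44,.526,.003)])
E
```

```text
[0.48311929 0.07056214 0.22457538] [279.5660966  108.71140957]
along y at x=.482 z=.047: [(np.float64(0.12), 124), (np.float64(0.123), 125), (np.float64(0.126), 124), (np.float64(0.129), 128), (np.float64(0.132), 119), (np.float64(0.135), 243), (np.float64(0.138), 250), (np.float64(0.141), 249), (np.float64(0.144), 250), (np.float64(0.147), 249), (np.float64(0.15), 250), (np.float64(0.153), 250), (np.float64(0.156), 250), (np.float64(0.159), 250), (np.float64(0.162), 250), (np.float64(0.165), 250), (np.float64(0.168), 250), (np.float64(0.171), 250), (np.float64(0.174), 250), (np.float64(0.177), 251), (np.float64(0.18), 250), (np.float64(0.183), 251), (np.float64(0.186), 252), (np.float64(0.189), 235), (np.float64(0.192), 53), (np.float64(0.195), 68), (np.float64(0.198), 66), (np.float64(0.201), 57), (np.float64(0.204), 64), (np.float64(0.207), 222), (np.float64(0.21), 240), (np.float64(0.213), 72), (np.float64(0.216), 76), (np.float64(0.219), 108)]
across at y=.161: [(np.float64(0.44), 238), (np.float64(0.443), 185), (np.float64(0.446), 122), (np.float64(0.449), 121), (np.float64(0.452), 118), (np.float64(0.455), 247), (np.float64(0.458), 250), (np.float64(0.461), 249), (np.float64(0.464), 249), (np.float64(0.467), 250), (np.float64(0.47), 250), (np.float64(0.473), 249), (np.float64(0.476), 250), (np.float64(0.479), 250), (np.float64(0.482), 249), (np.float64(0.485), 249), (np.float64(0.488), 249), (np.float64(0.491), 249), (np.float64(0.494), 249), (np.float64(0.497), 249), (np.float64(0.5), 250), (np.float64(0.503), 250), (np.float64(0.506), 250), (np.float64(0.509), 244), (np.float64(0.512), 116), (np.float64(0.515), 126), (np.float64(0.518), 125), (np.float64(0.521), 95), (np.float64(0.524), 240)]
```

The light's centre is at about x 0.482, on the tray's centreline, and its rim meets the roller at y 0.191.

```bash
python3 -c "
from h import *
print(robot.job_done())"
```

```text
the job is handed in; nothing more can be done
None
```

The tea light is on the rails, centred and touching the roller, with the lifter lying flat on the bare worktop; I handed the job in at about 23 s, and no verdict came back.

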